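Find the heavy side of a whirligig wheel

TASK

Push the wheel's carriage along its rails by the upright tab until the spring detent clicks it home against the end stop. Then take the crank knob and turn the wheel at least one full turn to feel where its hidden heavy side is, and finish still gripping the knob, with the wheel held still heavy side straight down and the carriage still home, so that I can glue a counterweight on top. Leave the jar, cups and brush alone.

Things in the scene. Friction and masses are not known exactly. Their poses are not given: they have to be found in the camera images.
- stand: Fixed balancing stand on the table: plywood base 190 x 250 x 12 mm with two aluminium rails along its y axis. Origin: centre of the base's underside, on the table. Its y axis is the direction in which the carriage is pushed home; the spindle is parallel to y; z is up. The stand's position and yaw vary.
- carriage (a joint): Travel of the carriage along the stand's +y, m. Starts between 0 and 0.025. About 2 N of sliding friction; from about 0.055 a spring ball resists with up to about 10 N more; its crest is at 0.063, past it the ball pulls the carriage on to the end stop at 0.070 (home) and keeps it there.
- tab (a point): Centre of the top edge of the carriage's upright push tab: a plate 40 mm along the stand's x, 14 mm along y, top 96 mm above the table. It rises 54 mm clear above the flat carriage arm that carries it (arm 30 mm wide along y). It stands 125 mm to the stand's -x side of the spindle. Push on its -y face, towards the stand's +y.
- axle (a point): Point on the spindle axis in the middle of the bearing, 125 mm above the table, moving with the carriage. Axes as the stand: y along the spindle. Bearing housing 40 mm across on a 38 mm wide pillar; a steel crank arm lies 22 to 30 mm to -y of this point, the wheel to +y.
- crank_knob: Wooden crank knob, a cylinder of 22 mm diameter, 46 mm long, parallel to the spindle, spinning freely on its pin. Origin at its centre, 40 mm from the spindle axis and 55 mm to the stand's -y of point axle. Free all round (carriage top 43 mm above the table): grip it from above, fingers closing along the stand's x; the tool can stay upright all the way round.
- rotor (a joint): Angle of wheel and crank, rad, over any number of turns. 0: knob straight above the spindle; positive turns it from the top towards the stand's +x, so the knob is 40 mm * (sin, cos) along (stand x, up) from the axis. Starts between -0.5 and 0.5. Stiff bearing: constant friction of about 0.17 N m (4 N at the knob) either way, so the wheel stays wherever it is left.
- wheel (a point): Centre of the wheel, a plywood disc of 130 mm diameter, 30 mm thick, with painted petals (they tell nothing). A lead slug is hidden inside on one side, at an unknown angle to the crank but not within 0.95 rad of opposite the knob. Its weight adds 0.09 to 0.14 N m at most (2.3 to 3.6 N at the knob), resisting while it is raised, helping while it sinks. The rest is balanced.
- paint_jar: Bystander: white paint jar, 66 mm diameter, 85 mm high. Origin: centre of its underside.
- cup_stack: Bystander: stack of three lidded paint cups, 80 mm diameter, 102 mm high. Origin: centre of its underside.
- paint_brush: Bystander: flat paint brush lying on the table, 200 mm long along its x, 42 mm wide. Origin: under its middle, on the table.

How it is judged:
On the way, in this order (a step that is already met when the one before it is completed fails the run):
1. the carriage is home in its detent, against the end stop (value of joint carriage above 0.067 m), for 0.2 s.
2. the wheel has been turned once round, either way ((value of joint rotor above 5.7 rad or value of joint rotor below -5.7 rad)).
At the end, for the whole second after the job is handed in: The carriage is home (within 3 mm of the end stop), the wheel stands still (under 0.1 rad/s) with its heavy side within 20 degrees of straight down, and the fingers still grip the crank knob with more than 2 N (value of joint carriage above 0.067 m and z of slug_lead in the frame of axle below -0.0422 m and velocity of joint rotor between -0.1 and 0.1 rad/s and contact force between the fingers and crank_knob above 2 N); the arm keeps its last pose, push and grip.
It fails at once if the jar, the cup stack or the brush is moved more than 30 mm (distance of any of paint_jar, cup_stack, paint_brush from where it was at the start of the episode above 0.03 m).
It also fails if it takes over 64 s, if anything falls off the work surface, if the arm or the gripper's body presses on something with over 40 N, if the wrist force passes 120 N, or if a joint passes its speed limit or range.

ROBOT

A 6-joint arm with a two-finger parallel gripper is mounted at the origin on the work surface. World frame = base frame: x ahead of the robot, y to its left, z up, the work surface at z = 0. Lengths are in m, angles in rad, forces in N, time in s.
With the tool pointing down it reaches from about 0.3 to 0.85 m from the base axis. Payload 5.4 kg.
Tool frame: the origin (TCP) lies at the very end of the fingers, on their centre line; the grasp point (between the pads) lies 19 mm behind it; x points along the fingers, z is the direction in which the jaws open and shut, and the axes are right-handed (so a half turn about x gives the same grasp; the last joint's range is limited). The gripper opens to 85 mm and grips with 20 to 120 N. Pads are 22 mm wide; open, the fingers measure 114 mm over their backs; the gripper's body (76 mm by 85 mm) begins 54 mm behind the grasp point. The pads swing forward as they close: fully open they stand 13 mm farther back than shut.
Start: joints at [1.006, 0.158, 1.597, -0, 1.386, -0.21], TCP at [0.2, 0.539, 0.231] pointing down, gripper open.
Joint ranges: [-2.91, 2.91], [-0.94, 2.29], [0.18, 2.7], [-1.29, 4.43], [0.17, 2.64], [-3, 3]. Speed limits (rad/s): [2.57, 2.57, 3.14, 3.14, 3.14, 3.14].

INTERFACE

Orientations are given as a unit quaternion [w, x, y, z].
In Python, from plant import status, optics, job gives the robot as it stands.
- The arm moves only by the tool arm_command, never from a script. Its argument "plan" is a list of rows, each a list of 7 numbers: the opening, from 0 (shut) to 1 (fully open), then the shift along the tool's x, y, z in cm, then the turn, a rotation vector about the tool's x, y, z in degrees. In form: [[jaw, tx, ty, tz, rx, ry, rz], ...]. A call has 1 to 12 rows; each row shifts and turns the commanded pose from where the row before left it, along the tool's axes as they then stand; what a row does not reach is not made up. A row lasts 1/10 s, in which the tool goes at most 50 mm and 8.59 degrees, less where a joint would pass 70% of its speed; a pose out of reach is approached as far as the arm can. A call with a gripper value outside its range is refused whole. The fingers move at their own pace and stop on an object; the grip force is fixed at half the most. Time passes only in rows, so rows that do not move let the fingers close. It gives the time, the measured TCP pose, the force and the opening at its end, in the units of the state.
- status.get_obs(): the state, without advancing time (a new reading comes with each control period).
- optics.capture(name): name is "scene" or "top"; returns a dict with "img" (420x560x3 uint8, red, green, blue), "depth" (420x560 float32, m along the optical axis (not along the pixel's ray), 0 where there is no reading), "fov_y" (degrees; the focal length in pixels is half the picture's height over the tangent of half this angle, whatever the lens; pixels are square), "cx", "cy" (the principal point, pixels), "rvec" (rotation vector, rad) and "tvec" (3), from world to camera coordinates, as OpenCV has them. Camera axes: x right, y down, z forward; pixel columns grow to the right and rows downward; lengths in m; the calibration is good to about 2 mm. A picture is of the moment at which its call begins.
- job.close_job(): hands the job in, once; it reports no verdict.
Trained networks look in a picture, given as the dict that the camera call returned (one of the last four; its "shot" number tells which), for a name from the list of things; names that differ only in an ending like _2 or _b are one class to them, and where a whole thing is asked for, a point or a joint stands for the part that bears it (a point fixed in the world has none). Each returns a list of dicts, best first, with "conf" (0 to 1); they miss things now and then, are a little off and sometimes report something else, mostly with a low value. They report only what shows in the picture. A call takes as long as a camera call.
- optics.recognise(name, picture): "location" ([x, y, z] in m, in world coordinates, good to about 4 mm: the middle of the surface that is visible of it).
The state is a dict: "clock": time; "joint_pos": joint angles; "qvel": joint speeds; "tau": joint torques, N m; "eef_pos": TCP position; "ee_rot": TCP orientation; "ft_force": force on the tool from outside, world axes, zero at the start; "torque": the same for the moment, N m; "finger_gap": opening from 0.0 (shut) to 1.0 (fully open).
Only numpy, scipy, OpenCV 4.12 (cv2) and the standard library are available. Lean on these libraries where they do the work, as an engineer would, in place of code of your own. Each camera call takes 0.05 s, during which the arm holds its last target. There are 200 camera calls.

## Working session

There is one attempt and no reset: what is moved stays moved. The work goes in short steps, Python scripts to look and compute and a tool call to move; the robot and the scene stay as the last step left them, time stands still between calls to the robot, and variables do not carry over. Pictures are saved under pics/ and viewed, about 8 in all and at most 12, crops included, and the job is handed in when it is done.

Besides the shell and the picture viewer there is one more tool, called after "Request:" in YAML: its name, and indented under it one key for each argument. arm_command: Moves the arm, as the interface text tells. Its arguments: {"type":"object","properties":{"plan":{"type":"array"}},"required":["plan"]}

```bash
mkdir -p pics; ls
cat > h.py <<'E'
import numpy as np, cv2
from plant import status, optics, job
from scipy.spatial.transform import Rotation as R
def q2R(q): return R.from_quat([q[1],q[2],q[3],q[0]]).as_matrix()
def world(c):
    h,w=c["depth"].shape; f=h/2/np.tan(np.radians(c["fov_y"])/2)
    v,u=np.mgrid[:h,:w]; d=c["depth"]
    p=np.stack([(u-c["cx"])/f*d,(v-c["cy"])/f*d,d],-1)
    M=cv2.Rodrigues(np.array(c["rvec"]))[0]
    return (p-np.array(c["tvec"]).ravel())@M
E
python3 - <<'E'
from h import *
o=status.get_obs()
for k in o: print(k,np.round(o[k],4))
print(np.round(q2R(o["ee_rot"]),3))
ims=[]
for n in("scene","top"):
    c=optics.capture(n); ims.append(c["img"]); print(n,np.round(c["rvec"],2),np.round(c["tvec"],2))
    for t in("stand","tab","axle","crank_knob","wheel","carriage","paint_jar","cup_stack","paint_brush"):
        print(t,[(np.round(d["location"],3).tolist(),round(d["conf"],2)) for d in optics.recognise(t,c)][:2])
    np.savez(n,w=world(c),img=c["img"])
    cv2.imwrite(f"pics/{n}.png",c["img"][:,:,::-1])
E
```

```text
pics
clock 0.0
joint_pos [ 1.0059  0.1591  1.5983 -0.      1.3862 -0.2101]
qvel [ 0.0005 -0.0001 -0.0015 -0.0006 -0.0016 -0.001 ]
tau [-7.00000e-04 -3.96013e+01 -3.31425e+01 -5.00000e-04  8.50000e-03
  0.00000e+00]
eef_pos [0.1994 0.5387 0.2303]
ee_rot [ 0.5798 -0.4042  0.581   0.4037]
ft_force [0.0848 0.6693 0.5655]
torque [0.055  0.0061 0.0069]
finger_gap 0.9998
[[-0.001 -0.938  0.347]
 [-0.002  0.347  0.938]
 [-1.     0.    -0.002]]
scene [ 2.01  1.63 -0.56] [-0.17 -0.36  1.57]
stand [([0.648, 0.058, 0.044], 0.78), ([0.654, -0.295, 0.102], 0.62)]
tab [([0.652, 0.044, 0.082], 0.77)]
axle [([0.65, 0.048, 0.084], 0.83)]
crank_knob [([0.676, -0.007, 0.176], 0.55), ([0.647, 0.048, 0.082], 0.37)]
wheel [([0.649, 0.045, 0.084], 0.75)]
carriage [([0.648, 0.046, 0.08], 0.79)]
paint_jar [([0.508, -0.323, 0.06], 0.87), ([0.514, 0.403, 0.018], 0.47)]
cup_stack [([0.654, -0.298, 0.103], 0.61)]
paint_brush [([0.515, 0.408, 0.02], 0.78), ([0.678, -0.01, 0.178], 0.43)]
top [ 2.15 -2.15  0.18] [0.02 0.57 0.97]
stand []
tab [([0.62, 0.031, 0.096], 0.66)]
axle [([0.618, 0.028, 0.088], 0.88)]
crank_knob [([0.671, -0.005, 0.175], 0.58)]
wheel [([0.622, 0.028, 0.095], 0.71)]
carriage [([0.623, 0.031, 0.096], 0.61)]
paint_jar [([0.484, -0.313, 0.087], 0.66)]
cup_stack [([0.63, -0.288, 0.102], 0.6)]
paint_brush [([0.508, 0.405, 0.014], 0.64)]
```

View pics/scene.png

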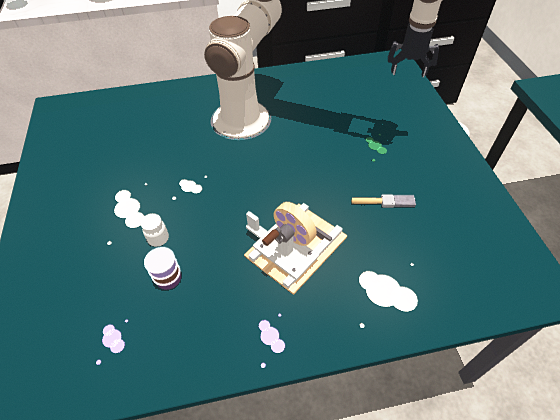

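View pics/top.png

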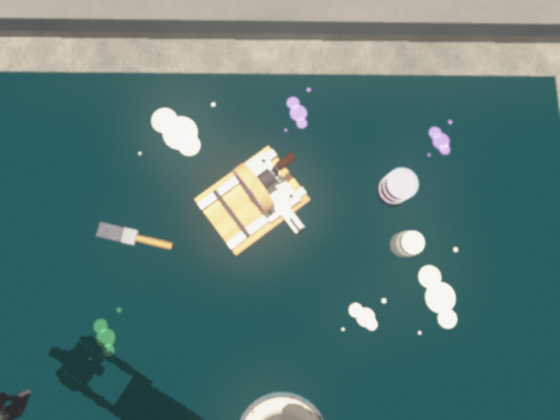

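The scene view shows the stand at about (297,245): tab at (253,220), knob at (270,237). The top view has tab (295,222), knob (285,160), with the stand turned by about 30° and bystanders well clear. Next I fit the geometry from depth.

Run:
```python
from h import *
for n in("scene","top"):
    d=np.load(n+".npz"); w=d["w"].reshape(-1,3); im=d["img"].reshape(-1,3).astype(int)
    near=(np.hypot(w[:,0]-.64,w[:,1]-.04)<.2)
    s=near&(w[:,2]>.007)&(w[:,2]<.2)
    r=cv2.minAreaRect((w[s&(w[:,2]<.03)][:,:2]*1000).astype(np.float32)); print(n,"base",r)
    for lo,hi in((.09,.1),):
        t=s&(w[:,2]>lo)&(w[:,2]<hi)&(w[:,0]<.6)&(w[:,1]<.04)
        print("tab",t.sum(),cv2.minAreaRect((w[t][:,:2]*1000).astype(np.float32)),w[t].mean(0))
    R_,G,B=im.T
    k=near&(w[:,2]>.1)&(R_-B>15)&(R_<150)&(w[:,1]<.03)
    p=w[k]; print("knob",k.sum(),np.median(p,0),p.min(0),p.max(0))
    c=np.cov((p-p.mean(0)).T); print(np.linalg.eigh(c)[1][:,-1], im[k].mean(0))
    t=s&(w[:,2]>.135); q=w[t]; print("wheel", t.sum(), q[:,2].max(), np.linalg.eigh(np.cov(q.T))[1].round(2).tolist(), q.mean(0))
    z=w.reshape(420,560,3)
    
for n,(u,v,r) in {"scene":(285,235,55),"top":(255,200,65)}.items():
    i=cv2.imread(f"pics/{n}.png")[v-r:v+r,u-r:u+r]; cv2.imwrite(f"pics/{n}_c.png",cv2.resize(i,(390,390),interpolation=cv2.INTER_CUBIC))
a=cv2.hconcat([cv2.imread("pics/scene_c.png"),cv2.imread("pics/top_c.png")]); cv2.imwrite("pics/c.png",a)
```

```text
scene base ((599.276123046875, 71.36376953125), (218.77720642089844, 253.11460876464844), 37.0917854309082)
tab 72 ((562.7019653320312, -7.346763610839844), (108.14179992675781, 18.349056243896484), 51.551124572753906) [ 0.54758376 -0.02627875  0.0948293 ]
knob 146 [ 0.67484519 -0.00351012  0.17284321] [ 0.65096009 -0.02539524  0.1567263 ] [0.69492678 0.02165906 0.17877371]
[-0.57950414  0.81468326  0.02159016] [118.02739726  74.17808219  53.7739726 ]
wheel 1097 0.1922420901579393 [[0.17, 0.94, -0.31], [0.01, 0.31, 0.95], [0.99, -0.16, 0.05]] [0.63750891 0.05702583 0.16539652]
top base ((649.002197265625, 106.77261352539062), (285.00946044921875, 249.67262268066406), 37.15494918823242)
tab 91 ((539.9930419921875, -35.562564849853516), (38.5860595703125, 14.232948303222656), 37.07573699951172) [ 0.5396521  -0.03541044  0.09606292]
knob 214 [0.66608974 0.00106692 0.17371287] [ 0.62462013 -0.02487732  0.11195462] [0.6884701  0.0284128  0.17929844]
[-0.61626894  0.5393996  -0.57381239] [127.10747664 103.57476636  89.00934579]
wheel 1215 0.19528781312731458 [[-0.04, 0.72, -0.69], [-0.17, 0.67, 0.72], [0.99, 0.14, 0.09]] [0.62470448 0.05048489 0.16972926]
```

View pics/c.png

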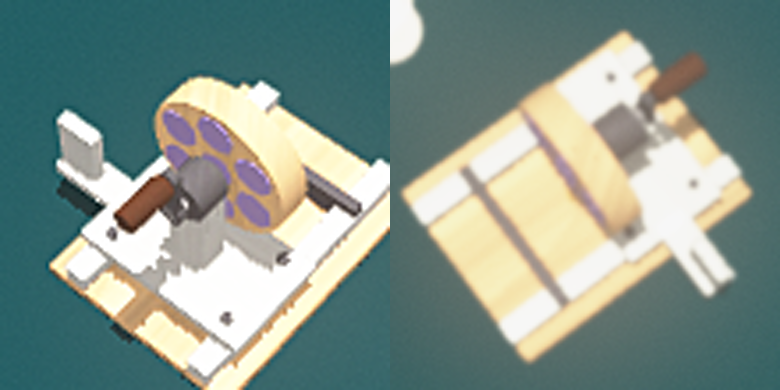

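Request:
arm_command:
  plan:
    - [0, 0, 0, 0, 8.15, 0, 0]
    - [0, 0, 0, 0, 8.15, 0, 0]
    - [0, 0, 0, 0, 8.15, 0, 0]
    - [0, 0, 0, 0, 8.15, 0, 0]
    - [0, 0, -4, -0.5, 0, 0, 0]
    - [0, 0, -4, -0.5, 0, 0, 0]
    - [0, 0, -4, -0.5, 0, 0, 0]
    - [0, 0, -4, -0.5, 0, 0, 0]
    - [0, 0, -4, -0.5, 0, 0, 0]
    - [0, 0, -4, -0.5, 0, 0, 0]
    - [0, 0, -4, -0.5, 0, 0, 0]
    - [0, 0, -4, -0.5, 0, 0, 0]

```text
clock: 2.2
eef_pos: [0.3614, 0.2583, 0.2316]
ee_rot: [0.671, -0.225, 0.67, 0.225]
ft_force: [2.2, -0.0, -0.2]
finger_gap: 0.003
```

Request:
arm_command:
  plan:
    - [0, 0, -4, -0.5, 0, 0, 0]
    - [0, 0, -4, -0.5, 0, 0, 0]
    - [0, 0, -4, -0.5, 0, 0, 0]
    - [0, 0, -4, -0.5, 0, 0, 0]
    - [0, 0, -4, -0.5, 0, 0, 0]
    - [0, 0, -4, -0.5, 0, 0, 0]
    - [0, 0, -4, -0.5, 0, 0, 0]
    - [0, 0, -3, -0.5, 0, 0, 0]
    - [0, 0, 0, 0, 0, 0, 0]
    - [0, 0, 0, 0, 0, 0, 0]

```text
clock: 3.2
eef_pos: [0.5156, -0.0119, 0.2311]
ee_rot: [0.67, -0.224, 0.671, 0.225]
ft_force: [-0.0, -0.1, -0.1]
finger_gap: -0.001
```

```bash
cat >> h.py <<'E'
a=np.radians(37.1); XS=np.array([np.cos(a),np.sin(a),0]); YS=np.array([-np.sin(a),np.cos(a),0])
def S(p): return np.round([p@XS,p@YS,p[2]],4)
def st():
    o=status.get_obs(); p=np.array(o["eef_pos"]); print(round(o["clock"],2),"world",p.round(4),"stand",S(p),"F",S(np.array(o["ft_force"])).round(2),"gap",round(o["finger_gap"],3))
    M=q2R(o["ee_rot"]); print("tool yaw",np.degrees(np.arctan2(M[1,2],M[0,2])).round(2),"x",M[:,0].round(4)); return o
E
python3 -c "
from h import *
st();print('tab',S(np.array([.540,-.0354,.096])))
d=np.load('top.npz');w=d['w'].reshape(-1,3);
for n in('top','scene'):
    d=np.load(n+'.npz');w=d['w'].reshape(-1,3);im=d['img'].reshape(-1,3).astype(int)
    k=(np.hypot(w[:,0]-.675,w[:,1]+.005)<.05)&(w[:,2]>.14)&(im[:,0]-im[:,2]>25)&(im[:,0]<150)
    q=np.array([S(p) for p in w[k]]); q=q[q[:,1]<-.375];print(n,len(q),np.percentile(q,[3,50,97],axis=0))
"
```

```text
3.2 world [ 0.5156 -0.0119  0.2311] stand [ 0.4041 -0.3205  0.2311] F [-0.09 -0.08 -0.13] gap -0.001
tool yaw 37.0 x [-6.e-04  6.e-04 -1.e+00]
tab [ 0.4093 -0.354   0.096 ]
top 152 [[ 0.5236   -0.427623  0.168253]
 [ 0.53155  -0.4067    0.1748  ]
 [ 0.540741 -0.386653  0.178447]]
scene 145 [[ 0.526528 -0.430168  0.1638  ]
 [ 0.5368   -0.4103    0.1729  ]
 [ 0.544468 -0.387032  0.178036]]
```

Request:
arm_command:
  plan:
    - [0, 0, -3.7, 0.3, 0, 0, 0]
    - [0, 0, -3.7, 0.2, 0, 0, 0]
    - [0, 0, 0, 0, 0, 0, 0]
    - [0, 4, 0, 0, 0, 0, 0]
    - [0, 4, 0, 0, 0, 0, 0]
    - [0, 4, 0, 0, 0, 0, 0]
    - [0, 3, 0, 0, 0, 0, 0]
    - [0, 2, 0, 0, 0, 0, 0]
    - [0, 0, 0, 0, 0, 0, 0]
    - [0, 0, 0, 0, 0, 0, 0]

```text
clock: 4.2
eef_pos: [0.5642, -0.0666, 0.062]
ee_rot: [0.67, -0.225, 0.67, 0.225]
ft_force: [1.0, -0.3, -0.3]
finger_gap: -0.003
```

Request:
arm_command:
  plan:
    - [0, 0, 0.7, 0, 0, 0, 0]
    - [0, 0, 0.7, 0, 0, 0, 0]
    - [0, 0, 0.7, 0, 0, 0, 0]
    - [0, 0, 0.7, 0, 0, 0, 0]
    - [0, 0, 0.7, 0, 0, 0, 0]

```text
clock: 4.7
eef_pos: [0.5438, -0.0399, 0.0623]
ee_rot: [0.671, -0.225, 0.67, 0.224]
ft_force: [1.7, -2.3, 2.4]
finger_gap: 0.004
```

```bash
python3 -c "
from h import *
st()"
```

```text
4.7 world [ 0.5438 -0.0399  0.0623] stand [ 0.4097 -0.3599  0.0623] F [ 0.01 -2.84  2.41] gap 0.004
tool yaw 37.07 x [ 0.0025 -0.0012 -1.    ]
```

Request:
arm_command:
  plan:
    - [0, 0, 0.7, 0, 0, 0, 0]
    - [0, 0, 0.7, 0, 0, 0, 0]
    - [0, 0, 0.7, 0, 0, 0, 0]
    - [0, 0, 0.3, 0, 0, 0, 0]

```text
clock: 5.1
eef_pos: [0.5278, -0.0198, 0.061]
ee_rot: [0.67, -0.225, 0.671, 0.225]
ft_force: [2.4, -2.0, 0.5]
finger_gap: 0.001
```

Request:
arm_command:
  plan:
    - [0, 0, 0.3, 0, 0, 0, 0]
    - [0, 0, 0.3, 0, 0, 0, 0]
    - [0, 0, 0, 0, 0, 0, 0]

```text
clock: 5.4
eef_pos: [0.5242, -0.0153, 0.0608]
ee_rot: [0.67, -0.224, 0.671, 0.225]
ft_force: [-0.4, 0.3, -0.5]
finger_gap: 0.003
```

Request:
arm_command:
  plan:
    - [0, 0, 0.3, 0, 0, 0, 0]
    - [0, 0, 0.3, 0, 0, 0, 0]
    - [0, 0, 0, 0, 0, 0, 0]

```text
clock: 5.7
eef_pos: [0.5231, -0.0136, 0.0611]
ee_rot: [0.671, -0.227, 0.67, 0.223]
ft_force: [8.3, -10.8, -10.2]
finger_gap: -0.0
```

```bash
python3 -c "
from h import *
st()"
```

```text
5.7 world [ 0.5231 -0.0136  0.0611] stand [ 0.409  -0.3263  0.0611] F [  0.12 -13.59 -10.19] gap -0.0
tool yaw 37.08 x [ 0.0043 -0.0049 -1.    ]
```

Request:
arm_command:
  plan:
    - [0, 0, 0.3, 0, 0, 0, 0]
    - [0, 0, 0.3, 0, 0, 0, 0]
    - [0, 0, 0, 0, 0, 0, 0]
    - [0, 0, 0, 0, 0, 0, 0]

```text
clock: 6.1
eef_pos: [0.5172, -0.006, 0.0609]
ee_rot: [0.67, -0.224, 0.671, 0.225]
ft_force: [0.8, 0.4, 0.0]
finger_gap: 0.002
```

Run:
```python
from h import *
st()
for n in("top","scene"):
    c=optics.capture(n); cv2.imwrite(f"pics/{n}2.png",c["img"][:,:,::-1])
    w=world(c).reshape(-1,3);im=c["img"].reshape(-1,3).astype(int)
    k=(np.hypot(w[:,0]-.65,w[:,1]-.03)<.07)&(w[:,2]>.14)&(im[:,0]-im[:,2]>25)&(im[:,0]<150)
    q=np.array([S(p) for p in w[k]]); q=q[q[:,1]<-.325];print(n,len(q),np.percentile(q,[3,50,97],axis=0))
v,u,r=200,255,65
cv2.imwrite("pics/t2c.png",cv2.resize(cv2.imread("pics/top2.png")[v-r:v+r,u-r:u+r],(500,500),interpolation=cv2.INTER_CUBIC))
```

```text
6.1 world [ 0.5172 -0.006   0.0609] stand [ 0.4089 -0.3167  0.0609] F [ 0.89 -0.14  0.01] gap 0.002
tool yaw 37.05 x [-1.6e-03  9.0e-04 -1.0e+00]
top 125 [[ 0.524272 -0.370312  0.169648]
 [ 0.5304   -0.3505    0.1753  ]
 [ 0.537928 -0.330216  0.177828]]
scene 136 [[ 0.526315 -0.37429   0.16401 ]
 [ 0.5366   -0.3535    0.17265 ]
 [ 0.5439   -0.330605  0.1771  ]]
```

View pics/t2c.png

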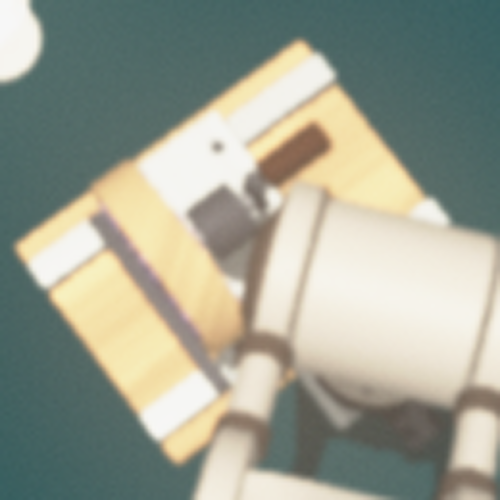

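The carriage is near the dark cross bar (about (160,300) in the crop), knob moved 56–57 mm. I press a little more to confirm the stop by feel.

Request:
arm_command:
  plan:
    - [0, 0, 0.2, 0, 0, 0, 0]
    - [0, 0, 0.2, 0, 0, 0, 0]
    - [0, 0, 0, 0, 0, 0, 0]

```text
clock: 6.5
eef_pos: [0.5151, -0.0026, 0.0612]
ee_rot: [0.67, -0.225, 0.671, 0.225]
ft_force: [-0.3, -0.5, 0.7]
finger_gap: 0.003
```

Run:
```python
from h import *
st()
```

```text
6.5 world [ 0.5151 -0.0026  0.0612] stand [ 0.4092 -0.3128  0.0612] F [-0.57 -0.25  0.67] gap 0.003
tool yaw 37.09 x [-7.e-04  5.e-04 -1.e+00]
```

Request:
arm_command:
  plan:
    - [0, 0, 0.2, 0, 0, 0, 0]
    - [0, 0, 0.2, 0, 0, 0, 0]
    - [0, 0, 0, 0, 0, 0, 0]

```text
clock: 6.8
eef_pos: [0.5151, -0.0025, 0.0615]
ee_rot: [0.672, -0.227, 0.669, 0.223]
ft_force: [8.1, -12.1, -9.7]
finger_gap: -0.0
```

Run:
```python
from h import *
st()
```

```text
6.8 world [ 0.5151 -0.0025  0.0615] stand [ 0.4093 -0.3128  0.0615] F [ -0.82 -14.56  -9.68] gap -0.0
tool yaw 37.1 x [ 0.0055 -0.0053 -1.    ]
```

Request:
arm_command:
  plan:
    - [0, 0, -2, 0, 0, 0, 0]
    - [0, 0, -3.3, 0, 0, 0, 0]
    - [0, -4, 0, 0, 0, 0, 0]
    - [0, -4.5, 0, 0, 0, 0, 0]
    - [0, -4.5, 0, 0, 0, 0, 0]
    - [0.7, -4.5, 0, 0, 0, 0, 0]
    - [0.7, 0, 0, 4, 0, 0, 0]
    - [0.7, 0, 0, 4, 0, 0, 0]
    - [0.7, 0, 0, 3, 0, 0, 0]
    - [0.7, 0, 0, 1.5, 0, 0, 0]
    - [0.7, 0, 0, 0, 0, 0, 0]
    - [0.7, 0, 0, 0, 0, 0, 0]

```text
clock: 8.0
eef_pos: [0.6443, 0.0332, 0.2359]
ee_rot: [0.67, -0.225, 0.671, 0.225]
ft_force: [0.7, 0.4, -0.7]
finger_gap: 0.702
```

Run:
```python
from h import *
st()
for n in("top","scene"):
    c=optics.capture(n); cv2.imwrite(f"pics/{n}3.png",c["img"][:,:,::-1])
    w=world(c).reshape(-1,3);im=c["img"].reshape(-1,3).astype(int)
    k=(np.hypot(w[:,0]-.65,w[:,1]-.03)<.07)&(w[:,2]>.14)&(im[:,0]-im[:,2]>25)&(im[:,0]<150)
    q=np.array([S(p) for p in w[k]]); q=q[(q[:,1]<-.325)&(q[:,2]<.185)];print(n,len(q),np.percentile(q,[3,50,97],axis=0) if len(q) else 0)
    # wheel rim top
    s=np.array([S(p) for p in w[(np.hypot(w[:,0]-.62,w[:,1]-.07)<.1)&(w[:,2]>.07)&(w[:,2]<.2)]])
    t=s[(s[:,1]>-.27)&(s[:,1]<-.2)]; print("wheel",np.percentile(t,[2,98],axis=0))
    s=np.array([S(p) for p in w[(np.hypot(w[:,0]-.52,w[:,1])<.06)&(w[:,2]>.092)&(w[:,2]<.1)]])
    if len(s): print("tab",len(s),s.min(0),s.max(0))
```

```text
8.0 world [0.6443 0.0332 0.2359] stand [ 0.5339 -0.3622  0.2359] F [ 0.84 -0.11 -0.73] gap 0.702
tool yaw 37.1 x [-0.0012 -0.     -1.    ]
top 68 [[ 0.5229   -0.362498  0.167508]
 [ 0.53595  -0.34735   0.17425 ]
 [ 0.542298 -0.330506  0.178694]]Traceback (most recent call last):
  File "<stdin>", line 10, in <module>
    return _quantile_unchecked(
        a, q, axis, out, overwrite_input, method, keepdims, weights)
    return _ureduce(a,
                    func=_quantile_ureduce_func,
    ...<5 lines>...
                    overwrite_input=overwrite_input,
                    method=method)
    r = func(a, **kwargs)
    result = _quantile(arr,
                       quantiles=q,
    ...<2 lines>...
                       out=out,
                       weights=wgt)
    slices_having_nans = np.isnan(arr[-1, ...])
                                  ~~~^^^^^^^^^
IndexError: index -1 is out of bounds for axis 0 with size 0
```

Request:
arm_command:
  plan:
    - [0.7, 2.8, 0, 0, 0, 0, 0]
    - [0.7, 2.5, 0, 0, 0, 0, 0]
    - [0.7, 2, 0, 0, 0, 0, 0]
    - [0.7, 1.5, 0, 0, 0, 0, 0]
    - [0.7, 0, 0, 0, 0, 0, 0]
    - [0, 0, 0, 0, 0, 0, 0]
    - [0, 0, 0, 0, 0, 0, 0]
    - [0, 0, 0, 0, 0, 0, 0]
    - [0, 0, 0, 0, 0, 0, 0]
    - [0, 0, 0, 0, 0, 0, 0]
    - [0, 0, 0, 0, 0, 0, 0]

```text
clock: 9.15
eef_pos: [0.6458, 0.0329, 0.1501]
ee_rot: [0.671, -0.225, 0.67, 0.224]
ft_force: [-1.2, -0.3, 5.6]
finger_gap: 0.234
```

Run:
```python
from h import *
st()
c=optics.capture("scene"); 
i=c["img"][170:300,210:390,::-1]; cv2.imwrite("pics/s4.png",cv2.resize(i,(720,520),interpolation=cv2.INTER_CUBIC))
```

```text
9.15 world [0.6458 0.0329 0.1501] stand [ 0.535  -0.3633  0.1501] F [-1.16  0.49  5.59] gap 0.234
tool yaw 37.08 x [ 2.9e-03 -6.0e-04 -1.0e+00]
```

View pics/s4.png

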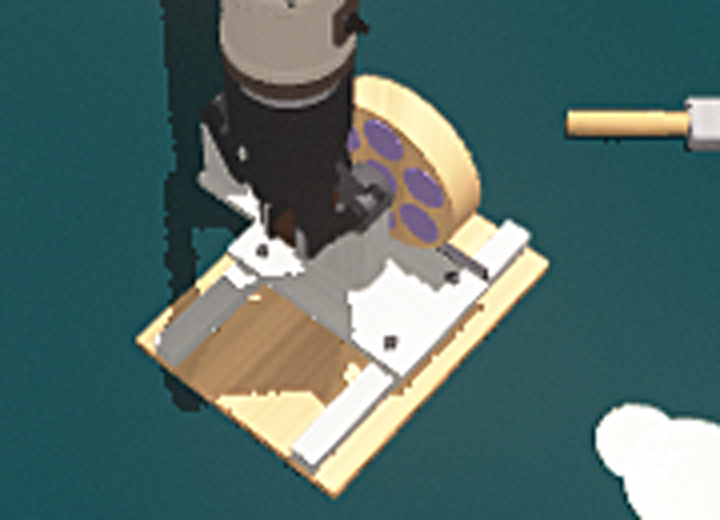

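```bash
cat > path.py <<'E'
import numpy as np,sys
def rows(t0,t1,n,r=4.0):
    t=np.radians(np.linspace(t0,t1,n+1)); x=np.round(r*np.sin(t),2); z=np.round(r*np.cos(t),2)
    return [[0,float(round(-b,2)),0,float(round(a,2)),0,0,0] for a,b in zip(np.diff(x),np.diff(z))]
if __name__=="__main__":
    for k in range(0,360,20): print(k,rows(k,k+20,5))
E
python3 path.py
```

```text
0 [[0, 0.01, 0, 0.28, 0, 0, 0], [0, 0.03, 0, 0.28, 0, 0, 0], [0, 0.05, 0, 0.27, 0, 0, 0], [0, 0.06, 0, 0.27, 0, 0, 0], [0, 0.09, 0, 0.27, 0, 0, 0]]
20 [[0, 0.11, 0, 0.26, 0, 0, 0], [0, 0.12, 0, 0.25, 0, 0, 0], [0, 0.14, 0, 0.24, 0, 0, 0], [0, 0.15, 0, 0.23, 0, 0, 0], [0, 0.18, 0, 0.22, 0, 0, 0]]
40 [[0, 0.18, 0, 0.21, 0, 0, 0], [0, 0.2, 0, 0.19, 0, 0, 0], [0, 0.22, 0, 0.18, 0, 0, 0], [0, 0.22, 0, 0.17, 0, 0, 0], [0, 0.24, 0, 0.14, 0, 0, 0]]
60 [[0, 0.25, 0, 0.14, 0, 0, 0], [0, 0.25, 0, 0.11, 0, 0, 0], [0, 0.26, 0, 0.09, 0, 0, 0], [0, 0.27, 0, 0.08, 0, 0, 0], [0, 0.28, 0, 0.06, 0, 0, 0]]
80 [[0, 0.27, 0, 0.04, 0, 0, 0], [0, 0.28, 0, 0.02, 0, 0, 0], [0, 0.28, 0, 0.0, 0, 0, 0], [0, 0.28, 0, -0.02, 0, 0, 0], [0, 0.27, 0, -0.04, 0, 0, 0]]
100 [[0, 0.28, 0, -0.06, 0, 0, 0], [0, 0.27, 0, -0.08, 0, 0, 0], [0, 0.26, 0, -0.09, 0, 0, 0], [0, 0.25, 0, -0.11, 0, 0, 0], [0, 0.25, 0, -0.14, 0, 0, 0]]
120 [[0, 0.24, 0, -0.14, 0, 0, 0], [0, 0.22, 0, -0.17, 0, 0, 0], [0, 0.22, 0, -0.18, 0, 0, 0], [0, 0.2, 0, -0.19, 0, 0, 0], [0, 0.18, 0, -0.21, 0, 0, 0]]
140 [[0, 0.18, 0, -0.22, 0, 0, 0], [0, 0.15, 0,
[... 976 characters left out ...]
28, 0, 0.0, 0, 0, 0], [0, -0.28, 0, 0.02, 0, 0, 0], [0, -0.27, 0, 0.04, 0, 0, 0]]
280 [[0, -0.28, 0, 0.06, 0, 0, 0], [0, -0.27, 0, 0.08, 0, 0, 0], [0, -0.26, 0, 0.09, 0, 0, 0], [0, -0.25, 0, 0.11, 0, 0, 0], [0, -0.25, 0, 0.14, 0, 0, 0]]
300 [[0, -0.24, 0, 0.14, 0, 0, 0], [0, -0.22, 0, 0.17, 0, 0, 0], [0, -0.22, 0, 0.18, 0, 0, 0], [0, -0.2, 0, 0.19, 0, 0, 0], [0, -0.18, 0, 0.21, 0, 0, 0]]
320 [[0, -0.18, 0, 0.22, 0, 0, 0], [0, -0.15, 0, 0.23, 0, 0, 0], [0, -0.14, 0, 0.24, 0, 0, 0], [0, -0.12, 0, 0.25, 0, 0, 0], [0, -0.11, 0, 0.26, 0, 0, 0]]
340 [[0, -0.09, 0, 0.27, 0, 0, 0], [0, -0.06, 0, 0.27, 0, 0, 0], [0, -0.05, 0, 0.27, 0, 0, 0], [0, -0.03, 0, 0.28, 0, 0, 0], [0, -0.01, 0, 0.28, 0, 0, 0]]
```

Request:
arm_command:
  plan:
    - [0, -0.15, 0, 0, 0, 0, 0]
    - [0, 0, 0, 0, 0, 0, 0]

```text
clock: 9.4
eef_pos: [0.6457, 0.0329, 0.1502]
ee_rot: [0.671, -0.225, 0.67, 0.224]
ft_force: [4.5, -1.6, 0.1]
finger_gap: 0.238
```

Request:
arm_command:
  plan:
    - [0, 0.01, 0, 0.28, 0, 0, 0]
    - [0, 0.03, 0, 0.28, 0, 0, 0]
    - [0, 0.05, 0, 0.27, 0, 0, 0]
    - [0, 0.06, 0, 0.27, 0, 0, 0]
    - [0, 0.09, 0, 0.27, 0, 0, 0]

```text
clock: 9.9
eef_pos: [0.6561, 0.0409, 0.1475]
ee_rot: [0.671, -0.225, 0.67, 0.224]
ft_force: [1.8, -4.5, 2.8]
finger_gap: 0.237
```

Request:
arm_command:
  plan:
    - [0, 0.11, 0, 0.26, 0, 0, 0]
    - [0, 0.12, 0, 0.25, 0, 0, 0]
    - [0, 0.14, 0, 0.24, 0, 0, 0]
    - [0, 0.15, 0, 0.23, 0, 0, 0]
    - [0, 0.18, 0, 0.22, 0, 0, 0]

```text
clock: 10.4
eef_pos: [0.6655, 0.048, 0.1404]
ee_rot: [0.67, -0.225, 0.671, 0.224]
ft_force: [0.9, -6.3, 1.8]
finger_gap: 0.235
```

Run:
```python
from h import *
st()
for p,f in (([0.6457,.0329,.1502],[4.5,-1.6,.1]),):
    print(S(np.array(p)),S(np.array(f)))
```

```text
10.4 world [0.6655 0.048  0.1404] stand [ 0.5598 -0.3631  0.1404] F [-3.09 -5.62  1.78] gap 0.235
tool yaw 37.07 x [ 1.0e-04 -1.2e-03 -1.0e+00]
[ 0.5348 -0.3633  0.1502] [ 2.624  -3.9906  0.1   ]
```

Request:
arm_command:
  plan:
    - [0, 0.18, 0, 0.21, 0, 0, 0]
    - [0, 0.2, 0, 0.19, 0, 0, 0]
    - [0, 0.22, 0, 0.18, 0, 0, 0]
    - [0, 0.22, 0, 0.17, 0, 0, 0]
    - [0, 0.24, 0, 0.14, 0, 0, 0]

```text
clock: 10.9
eef_pos: [0.6724, 0.0533, 0.1298]
ee_rot: [0.67, -0.225, 0.671, 0.224]
ft_force: [-0.4, -5.7, 3.7]
finger_gap: 0.235
```

Request:
arm_command:
  plan:
    - [0, 0.25, 0, 0.14, 0, 0, 0]
    - [0, 0.25, 0, 0.11, 0, 0, 0]
    - [0, 0.26, 0, 0.09, 0, 0, 0]
    - [0, 0.27, 0, 0.08, 0, 0, 0]
    - [0, 0.28, 0, 0.06, 0, 0, 0]

```text
clock: 11.4
eef_pos: [0.6761, 0.056, 0.1169]
ee_rot: [0.67, -0.225, 0.671, 0.224]
ft_force: [-0.9, -5.9, 4.3]
finger_gap: 0.234
```

Request:
arm_command:
  plan:
    - [0, 0.27, 0, 0.04, 0, 0, 0]
    - [0, 0.28, 0, 0.02, 0, 0, 0]
    - [0, 0.28, 0, 0.0, 0, 0, 0]
    - [0, 0.28, 0, -0.02, 0, 0, 0]
    - [0, 0.27, 0, -0.04, 0, 0, 0]

```text
clock: 11.9
eef_pos: [0.6761, 0.056, 0.1036]
ee_rot: [0.67, -0.225, 0.671, 0.224]
ft_force: [-2.7, -5.9, 7.5]
finger_gap: 0.239
```

Request:
arm_command:
  plan:
    - [0, 0.28, 0, -0.06, 0, 0, 0]
    - [0, 0.27, 0, -0.08, 0, 0, 0]
    - [0, 0.26, 0, -0.09, 0, 0, 0]
    - [0, 0.25, 0, -0.11, 0, 0, 0]
    - [0, 0.25, 0, -0.14, 0, 0, 0]

```text
clock: 12.4
eef_pos: [0.6729, 0.0536, 0.0914]
ee_rot: [0.671, -0.225, 0.67, 0.224]
ft_force: [-2.0, -3.8, 9.8]
finger_gap: 0.234
```

Request:
arm_command:
  plan:
    - [0, 0.24, 0, -0.14, 0, 0, 0]
    - [0, 0.22, 0, -0.17, 0, 0, 0]
    - [0, 0.22, 0, -0.18, 0, 0, 0]
    - [0, 0.2, 0, -0.19, 0, 0, 0]
    - [0, 0.18, 0, -0.21, 0, 0, 0]

```text
clock: 12.9
eef_pos: [0.6671, 0.0491, 0.0816]
ee_rot: [0.672, -0.225, 0.669, 0.225]
ft_force: [2.5, -1.1, 9.8]
finger_gap: 0.234
```

Request:
arm_command:
  plan:
    - [0, 0.18, 0, -0.22, 0, 0, 0]
    - [0, 0.15, 0, -0.23, 0, 0, 0]
    - [0, 0.14, 0, -0.24, 0, 0, 0]
    - [0, 0.12, 0, -0.25, 0, 0, 0]
    - [0, 0.11, 0, -0.26, 0, 0, 0]

```text
clock: 13.4
eef_pos: [0.6586, 0.0427, 0.0742]
ee_rot: [0.673, -0.225, 0.668, 0.225]
ft_force: [7.0, 1.5, 3.6]
finger_gap: 0.233
```

```bash
cat > an.py <<'E'
from h import *
from scipy.optimize import least_squares
D=np.array(eval(open("log.txt").read()))
P=np.array([[p@XS,p@YS,p[2]] for p in D[:,:3]]); F=np.array([[f@XS,f@YS,f[2]] for f in D[:,3:6]])
x0,z0=least_squares(lambda c:np.hypot(P[:,0]-c[0],P[:,2]-c[1])-.04,[.534,.110]).x
th=np.arctan2(P[:,0]-x0,P[:,2]-z0); print("centre",x0,z0)
ft=-(F[:,0]*np.cos(th)-F[:,2]*np.sin(th)); fr=F[:,0]*np.sin(th)+F[:,2]*np.cos(th)
for r in zip(np.degrees(th),ft,fr,F[:,1],D[:,6]): print(np.round(r,2))
# drive = s*f - G sin(th+phi) (+ tool weight bias bz on vertical force)
def fit(m):
    A=np.c_[D[m,6],-np.sin(th[m]),-np.cos(th[m])]; s,_,_,_=np.linalg.lstsq(A,ft[m],rcond=None); r=ft[m]-A@s
    ph=np.arctan2(s[2],s[1]); print("fric",s[0],"G",np.hypot(s[1],s[2]),"phi",np.degrees(ph),"rms",r.std(),"target th",np.degrees(np.pi-ph)%360); print(r.round(2))
m=D[:,6]!=0
if len(D)>6: fit(m)
E
cat > log.txt <<'E'
[[.6561,.0409,.1475,1.8,-4.5,2.8,1],[.6655,.048,.1404,.9,-6.3,1.8,1],[.6724,.0533,.1298,-.4,-5.7,3.7,1],[.6761,.056,.1169,-.9,-5.9,4.3,1],[.6761,.056,.1036,-2.7,-5.9,7.5,1],[.6729,.0536,.0914,-2.0,-3.8,9.8,1],
]
E
python3 an.py
```

```text
centre 0.5336138100624966 0.11013042393606352
[21.01  2.2   2.16 -4.67  1.  ]
[40.8   3.51 -0.65 -5.57  1.  ]
[60.55  5.07 -1.45 -4.3   1.  ]
[80.25  4.96 -3.49 -4.16  1.  ]
[99.41  6.47 -6.86 -3.08  1.  ]
[117.88   6.85  -8.02  -1.82   1.  ]
```

Request:
arm_command:
  plan:
    - [0, 0.09, 0, -0.27, 0, 0, 0]
    - [0, 0.06, 0, -0.27, 0, 0, 0]
    - [0, 0.05, 0, -0.27, 0, 0, 0]
    - [0, 0.03, 0, -0.28, 0, 0, 0]
    - [0, 0.01, 0, -0.28, 0, 0, 0]

```text
clock: 13.9
eef_pos: [0.6473, 0.0341, 0.0704]
ee_rot: [0.673, -0.225, 0.668, 0.224]
ft_force: [9.2, 0.1, -1.7]
finger_gap: 0.238
```

Request:
arm_command:
  plan:
    - [0, -0.01, 0, -0.28, 0, 0, 0]
    - [0, -0.03, 0, -0.28, 0, 0, 0]
    - [0, -0.05, 0, -0.27, 0, 0, 0]
    - [0, -0.06, 0, -0.27, 0, 0, 0]
    - [0, -0.09, 0, -0.27, 0, 0, 0]

```text
clock: 14.4
eef_pos: [0.6355, 0.0252, 0.072]
ee_rot: [0.672, -0.225, 0.669, 0.224]
ft_force: [7.8, -2.5, -5.2]
finger_gap: 0.236
```

Request:
arm_command:
  plan:
    - [0, -0.11, 0, -0.26, 0, 0, 0]
    - [0, -0.12, 0, -0.25, 0, 0, 0]
    - [0, -0.14, 0, -0.24, 0, 0, 0]
    - [0, -0.15, 0, -0.23, 0, 0, 0]
    - [0, -0.18, 0, -0.22, 0, 0, 0]

```text
clock: 14.9
eef_pos: [0.6253, 0.0175, 0.0785]
ee_rot: [0.671, -0.225, 0.67, 0.224]
ft_force: [7.9, -4.3, -5.3]
finger_gap: 0.233
```

Request:
arm_command:
  plan:
    - [0, -0.18, 0, -0.21, 0, 0, 0]
    - [0, -0.2, 0, -0.19, 0, 0, 0]
    - [0, -0.22, 0, -0.18, 0, 0, 0]
    - [0, -0.22, 0, -0.17, 0, 0, 0]
    - [0, -0.24, 0, -0.14, 0, 0, 0]

```text
clock: 15.4
eef_pos: [0.6176, 0.0117, 0.0889]
ee_rot: [0.671, -0.225, 0.67, 0.224]
ft_force: [5.7, -5.9, -4.8]
finger_gap: 0.232
```

Request:
arm_command:
  plan:
    - [0, -0.25, 0, -0.14, 0, 0, 0]
    - [0, -0.25, 0, -0.11, 0, 0, 0]
    - [0, -0.26, 0, -0.09, 0, 0, 0]
    - [0, -0.27, 0, -0.08, 0, 0, 0]
    - [0, -0.28, 0, -0.06, 0, 0, 0]

```text
clock: 15.9
eef_pos: [0.6134, 0.0086, 0.1019]
ee_rot: [0.67, -0.225, 0.671, 0.224]
ft_force: [3.8, -6.3, -4.7]
finger_gap: 0.233
```

Request:
arm_command:
  plan:
    - [0, -0.27, 0, -0.04, 0, 0, 0]
    - [0, -0.28, 0, -0.02, 0, 0, 0]
    - [0, -0.28, 0, 0.0, 0, 0, 0]
    - [0, -0.28, 0, 0.02, 0, 0, 0]
    - [0, -0.27, 0, 0.04, 0, 0, 0]

```text
clock: 16.4
eef_pos: [0.613, 0.0083, 0.1158]
ee_rot: [0.67, -0.225, 0.671, 0.224]
ft_force: [2.3, -7.6, -1.8]
finger_gap: 0.231
```

Request:
arm_command:
  plan:
    - [0, -0.28, 0, 0.06, 0, 0, 0]
    - [0, -0.27, 0, 0.08, 0, 0, 0]
    - [0, -0.26, 0, 0.09, 0, 0, 0]
    - [0, -0.25, 0, 0.11, 0, 0, 0]
    - [0, -0.25, 0, 0.14, 0, 0, 0]

```text
clock: 16.9
eef_pos: [0.6166, 0.0109, 0.1292]
ee_rot: [0.669, -0.225, 0.671, 0.224]
ft_force: [-0.2, -7.6, 1.1]
finger_gap: 0.237
```

Request:
arm_command:
  plan:
    - [0, -0.24, 0, 0.14, 0, 0, 0]
    - [0, -0.22, 0, 0.17, 0, 0, 0]
    - [0, -0.22, 0, 0.18, 0, 0, 0]
    - [0, -0.2, 0, 0.19, 0, 0, 0]
    - [0, -0.18, 0, 0.21, 0, 0, 0]

```text
clock: 17.4
eef_pos: [0.624, 0.0165, 0.1406]
ee_rot: [0.67, -0.225, 0.671, 0.224]
ft_force: [-1.8, -7.1, 4.6]
finger_gap: 0.233
```

Request:
arm_command:
  plan:
    - [0, -0.18, 0, 0.22, 0, 0, 0]
    - [0, -0.15, 0, 0.23, 0, 0, 0]
    - [0, -0.14, 0, 0.24, 0, 0, 0]
    - [0, -0.12, 0, 0.25, 0, 0, 0]
    - [0, -0.11, 0, 0.26, 0, 0, 0]

```text
clock: 17.9
eef_pos: [0.6343, 0.0243, 0.148]
ee_rot: [0.67, -0.225, 0.67, 0.224]
ft_force: [0.5, -4.7, 3.7]
finger_gap: 0.236
```

Request:
arm_command:
  plan:
    - [0, -0.09, 0, 0.27, 0, 0, 0]
    - [0, -0.06, 0, 0.27, 0, 0, 0]
    - [0, -0.05, 0, 0.27, 0, 0, 0]
    - [0, -0.03, 0, 0.28, 0, 0, 0]
    - [0, -0.01, 0, 0.28, 0, 0, 0]

```text
clock: 18.4
eef_pos: [0.6454, 0.0327, 0.1502]
ee_rot: [0.671, -0.225, 0.67, 0.224]
ft_force: [1.5, -4.7, 3.0]
finger_gap: 0.237
```

```bash
cat > log.txt <<'E'
[[.6561,.0409,.1475,1.8,-4.5,2.8,1],[.6655,.048,.1404,.9,-6.3,1.8,1],[.6724,.0533,.1298,-.4,-5.7,3.7,1],[.6761,.056,.1169,-.9,-5.9,4.3,1],[.6761,.056,.1036,-2.7,-5.9,7.5,1],[.6729,.0536,.0914,-2.0,-3.8,9.8,1],
[.6671,.0491,.0816,2.5,-1.1,9.8,1],[.6586,.0427,.0742,7,1.5,3.6,1],[.6473,.0341,.0704,9.2,.1,-1.7,1],[.6355,.0252,.072,7.8,-2.5,-5.2,1],[.6253,.0175,.0785,7.9,-4.3,-5.3,1],[.6176,.0117,.0889,5.7,-5.9,-4.8,1],[.6134,.0086,.1019,3.8,-6.3,-4.7,1],[.613,.0083,.1158,2.3,-7.6,-1.8,1],[.6166,.0109,.1292,-.2,-7.6,1.1,1],[.624,.0165,.1406,-1.8,-7.1,4.6,1],[.6343,.0243,.148,.5,-4.7,3.7,1],[.6454,.0327,.1502,1.5,-4.7,3.0,1],
]
E
python3 an.py
```

```text
centre 0.5335918539111666 0.1101949134706405
[21.07  2.2   2.15 -4.67  1.  ]
[40.89  3.51 -0.66 -5.57  1.  ]
[60.64  5.07 -1.46 -4.3   1.  ]
[80.35  4.96 -3.5  -4.16  1.  ]
[99.49  6.46 -6.87 -3.08  1.  ]
[117.94   6.84  -8.03  -1.82   1.  ]
[135.51   7.82  -6.06  -2.39   1.  ]
[154.13   7.41  -0.41  -3.03   1.  ]
[175.33   7.23   2.3   -5.47   1.  ]
[-163.21    6.01    3.62   -6.7     1.  ]
[-142.52    6.17    1.95   -8.19    1.  ]
[-122.1     4.59    1.71   -8.14    1.  ]
[-101.96    4.44    1.73   -7.32    1.  ]
[-81.96   2.17   2.47  -7.45   1.  ]
[-61.65   1.28   4.7   -5.94   1.  ]
[-40.48   1.36   7.21  -4.58   1.  ]
[-19.01   1.1    4.29  -4.05   1.  ]
[ 1.28  1.71  2.96 -4.65  1.  ]
fric 4.416680762239822 G 3.1725268865694285 phi 118.6850329125994 rms 0.3997365288407218 target th 61.314967087400596
[-0.17  0.2   0.69 -0.5   0.08 -0.23  0.35 -0.18 -0.08 -0.63  0.47 -0.01
  0.94 -0.35 -0.47  0.05 -0.19  0.04]
```

Clean fit: friction 4.4 N, imbalance 3.2 N, target knob angle about 61°. I'll sweep past the target and back to check it in both directions.

Request:
arm_command:
  plan:
    - [0, 0.01, 0, 0.28, 0, 0, 0]
    - [0, 0.03, 0, 0.28, 0, 0, 0]
    - [0, 0.05, 0, 0.27, 0, 0, 0]
    - [0, 0.06, 0, 0.27, 0, 0, 0]
    - [0, 0.09, 0, 0.27, 0, 0, 0]

```text
clock: 18.9
eef_pos: [0.6562, 0.0409, 0.1475]
ee_rot: [0.671, -0.225, 0.67, 0.224]
ft_force: [0.9, -5.5, 3.1]
finger_gap: 0.239
```

Request:
arm_command:
  plan:
    - [0, 0.11, 0, 0.26, 0, 0, 0]
    - [0, 0.12, 0, 0.25, 0, 0, 0]
    - [0, 0.14, 0, 0.24, 0, 0, 0]
    - [0, 0.15, 0, 0.23, 0, 0, 0]
    - [0, 0.18, 0, 0.22, 0, 0, 0]

```text
clock: 19.4
eef_pos: [0.6655, 0.048, 0.1404]
ee_rot: [0.67, -0.225, 0.671, 0.224]
ft_force: [0.4, -5.7, 2.2]
finger_gap: 0.23
```

Request:
arm_command:
  plan:
    - [0, 0.18, 0, 0.21, 0, 0, 0]
    - [0, 0.2, 0, 0.19, 0, 0, 0]
    - [0, 0.22, 0, 0.18, 0, 0, 0]
    - [0, 0.22, 0, 0.17, 0, 0, 0]
    - [0, 0.24, 0, 0.14, 0, 0, 0]

```text
clock: 19.9
eef_pos: [0.6724, 0.0533, 0.1297]
ee_rot: [0.67, -0.225, 0.671, 0.224]
ft_force: [1.1, -5.7, 2.8]
finger_gap: 0.24
```

Request:
arm_command:
  plan:
    - [0, 0.25, 0, 0.14, 0, 0, 0]
    - [0, 0.25, 0, 0.11, 0, 0, 0]
    - [0, 0.26, 0, 0.09, 0, 0, 0]
    - [0, 0.27, 0, 0.08, 0, 0, 0]
    - [0, 0.28, 0, 0.06, 0, 0, 0]

```text
clock: 20.4
eef_pos: [0.6761, 0.056, 0.1168]
ee_rot: [0.67, -0.225, 0.671, 0.224]
ft_force: [-1.3, -6.7, 4.9]
finger_gap: 0.235
```

Request:
arm_command:
  plan:
    - [0, 0.27, 0, 0.04, 0, 0, 0]
    - [0, 0.28, 0, 0.02, 0, 0, 0]
    - [0, 0.28, 0, 0.0, 0, 0, 0]
    - [0, 0.28, 0, -0.02, 0, 0, 0]
    - [0, 0.27, 0, -0.04, 0, 0, 0]

```text
clock: 20.9
eef_pos: [0.6761, 0.0561, 0.1036]
ee_rot: [0.67, -0.225, 0.671, 0.224]
ft_force: [-3.3, -6.6, 7.0]
finger_gap: 0.232
```

Request:
arm_command:
  plan:
    - [0, -0.27, 0, 0.04, 0, 0, 0]
    - [0, -0.28, 0, 0.02, 0, 0, 0]
    - [0, -0.28, 0, 0.0, 0, 0, 0]
    - [0, -0.28, 0, -0.02, 0, 0, 0]
    - [0, -0.27, 0, -0.04, 0, 0, 0]

```text
clock: 21.4
eef_pos: [0.6762, 0.0561, 0.1155]
ee_rot: [0.67, -0.225, 0.671, 0.224]
ft_force: [4.1, -6.0, -2.5]
finger_gap: 0.234
```

Request:
arm_command:
  plan:
    - [0, -0.28, 0, -0.06, 0, 0, 0]
    - [0, -0.27, 0, -0.08, 0, 0, 0]
    - [0, -0.26, 0, -0.09, 0, 0, 0]
    - [0, -0.25, 0, -0.11, 0, 0, 0]
    - [0, -0.25, 0, -0.14, 0, 0, 0]

```text
clock: 21.9
eef_pos: [0.6728, 0.0536, 0.1288]
ee_rot: [0.671, -0.225, 0.67, 0.224]
ft_force: [5.5, -3.7, -3.4]
finger_gap: 0.234
```

Request:
arm_command:
  plan:
    - [0, -0.24, 0, -0.14, 0, 0, 0]
    - [0, -0.22, 0, -0.17, 0, 0, 0]
    - [0, -0.22, 0, -0.18, 0, 0, 0]
    - [0, -0.2, 0, -0.19, 0, 0, 0]
    - [0, -0.18, 0, -0.21, 0, 0, 0]

```text
clock: 22.4
eef_pos: [0.6662, 0.0486, 0.1396]
ee_rot: [0.671, -0.225, 0.67, 0.224]
ft_force: [6.8, -2.1, -3.0]
finger_gap: 0.237
```

Request:
arm_command:
  plan:
    - [0, -0.18, 0, -0.22, 0, 0, 0]
    - [0, -0.15, 0, -0.23, 0, 0, 0]
    - [0, -0.14, 0, -0.24, 0, 0, 0]
    - [0, -0.12, 0, -0.25, 0, 0, 0]
    - [0, -0.11, 0, -0.26, 0, 0, 0]

```text
clock: 22.9
eef_pos: [0.6572, 0.0417, 0.147]
ee_rot: [0.672, -0.225, 0.669, 0.224]
ft_force: [8.8, -1.3, -3.2]
finger_gap: 0.234
```

Request:
arm_command:
  plan:
    - [0, -0.09, 0, -0.27, 0, 0, 0]
    - [0, -0.06, 0, -0.27, 0, 0, 0]
    - [0, -0.05, 0, -0.27, 0, 0, 0]
    - [0, -0.03, 0, -0.28, 0, 0, 0]
    - [0, -0.01, 0, -0.28, 0, 0, 0]

```text
clock: 23.4
eef_pos: [0.6469, 0.0339, 0.1502]
ee_rot: [0.672, -0.225, 0.668, 0.225]
ft_force: [10.2, -0.9, -0.8]
finger_gap: 0.239
```

```bash
python3 - <<'E'
s=open("log.txt").read().rstrip().rstrip(']').rstrip(',\n ')
s=s if s.endswith(']') else s+']'
new="""[.6562,.0409,.1475,.9,-5.5,3.1,1],[.6655,.048,.1404,.4,-5.7,2.2,1],[.6724,.0533,.1297,1.1,-5.7,2.8,1],[.6761,.056,.1168,-1.3,-6.7,4.9,1],[.6761,.0561,.1036,-3.3,-6.6,7,1],
[.6762,.0561,.1155,4.1,-6,-2.5,-1],[.6728,.0536,.1288,5.5,-3.7,-3.4,-1],[.6662,.0486,.1396,6.8,-2.1,-3,-1],[.6572,.0417,.147,8.8,-1.3,-3.2,-1],[.6469,.0339,.1502,10.2,-.9,-.8,-1]"""
open("log.txt","w").write(s+",\n"+new+"]")
E
python3 an.py
python3 -c "
from path import rows
for k in (0,20,40): print(rows(k,k+20,5))
print(rows(60,61.5,1))"
```

```text
centre 0.5335798219920395 0.11019808066913346
[21.09  2.2   2.15 -4.67  1.  ]
[40.9   3.51 -0.66 -5.57  1.  ]
[60.66  5.07 -1.46 -4.3   1.  ]
[80.36  4.96 -3.5  -4.16  1.  ]
[99.5   6.45 -6.87 -3.08  1.  ]
[117.94   6.84  -8.03  -1.82   1.  ]
[135.5    7.82  -6.06  -2.39   1.  ]
[154.12   7.41  -0.41  -3.03   1.  ]
[175.31   7.23   2.3   -5.47   1.  ]
[-163.23    6.01    3.62   -6.7     1.  ]
[-142.53    6.17    1.95   -8.19    1.  ]
[-122.11    4.59    1.72   -8.14    1.  ]
[-101.97    4.44    1.73   -7.32    1.  ]
[-81.96   2.17   2.47  -7.45   1.  ]
[-61.65   1.28   4.7   -5.94   1.  ]
[-40.47   1.37   7.21  -4.58   1.  ]
[-19.     1.1    4.29  -4.05   1.  ]
[ 1.3   1.71  2.96 -4.65  1.  ]
[21.2   3.54  1.95 -4.93  1.  ]
[40.9   3.8  -0.38 -4.79  1.  ]
[60.78  3.69 -0.87 -5.21  1.  ]
[80.5   5.67 -4.2  -4.56  1.  ]
[99.48  5.81 -7.68 -3.27  1.  ]
[82.37 -2.43 -0.68 -7.26 -1.  ]
[62.26 -4.01  0.32 -6.27 -1.  ]
[42.65 -5.09  0.61 -5.78 -1.  ]
[23.16 -6.99 -0.49 -6.35 -1.  ]
[ 4.04 -7.63 -0.26 -6.87 -1.  ]
fric 4.424264359775063 G 3.162223822244553 phi 119.87501118637034 rms 0.49568085327089667 target th 60.124988813629656
[-0.23  0.13  0.61 -0.56  0.02 -0.26  0.33 -0.17 -0.05 -0.58  0.52  0.04
  0.99 -0.31 -0.45  0.05 -0.22 -0.01  1.11  0.41 -0.77  0.15 -0.61  0.8
  0.29  0.28 -0.67 -0.58]
[[0, 0.01, 0, 0.28, 0, 0, 0], [0, 0.03, 0, 0.28, 0, 0, 0], [0, 0.05, 0, 0.27, 0, 0, 0], [0, 0.06, 0, 0.27, 0, 0, 0], [0, 0.09, 0, 0.27, 0, 0, 0]]
[[0, 0.11, 0, 0.26, 0, 0, 0], [0, 0.12, 0, 0.25, 0, 0, 0], [0, 0.14, 0, 0.24, 0, 0, 0], [0, 0.15, 0, 0.23, 0, 0, 0], [0, 0.18, 0, 0.22, 0, 0, 0]]
[[0, 0.18, 0, 0.21, 0, 0, 0], [0, 0.2, 0, 0.19, 0, 0, 0], [0, 0.22, 0, 0.18, 0, 0, 0], [0, 0.22, 0, 0.17, 0, 0, 0], [0, 0.24, 0, 0.14, 0, 0, 0]]
[[0, 0.09, 0, 0.06, 0, 0, 0]]
```

Both directions agree (60–61°). Commanded angle is now 0; I go to 60° and hold.

Request:
arm_command:
  plan:
    - [0, 0.09, 0, 0.83, 0, 0, 0]
    - [0, 0.2, 0, 0.81, 0, 0, 0]
    - [0, 0.29, 0, 0.73, 0, 0, 0]
    - [0, 0.32, 0, 0.45, 0, 0, 0]
    - [0, 0.52, 0, 0.44, 0, 0, 0]
    - [0, 0.29, 0, 0.2, 0, 0, 0]
    - [0, 0.29, 0, 0, 0, 0, 0]
    - [0, 0, 0, 0, 0, 0, 0]
    - [0, 0, 0, 0, 0, 0, 0]
    - [0, 0, 0, 0, 0, 0, 0]

```text
clock: 24.4
eef_pos: [0.6727, 0.0535, 0.1291]
ee_rot: [0.67, -0.225, 0.671, 0.224]
ft_force: [3.5, -5.0, -0.5]
finger_gap: 0.237
```

Run:
```python
from h import *
o=st(); p=S(np.array(o["eef_pos"])); print("theta",np.degrees(np.arctan2(p[0]-.5336,p[2]-.1102)))
c=optics.capture("scene"); i=c["img"][170:300,210:390,::-1]; cv2.imwrite("pics/s5.png",cv2.resize(i,(720,520),interpolation=cv2.INTER_CUBIC))
```

```text
24.4 world [0.6727 0.0535 0.1291] stand [ 0.5688 -0.3631  0.1291] F [-0.24 -6.12 -0.47] gap 0.237
tool yaw 37.06 x [-2.0e-04 -1.1e-03 -1.0e+00]
theta 61.767233769226756
```

View pics/s5.png

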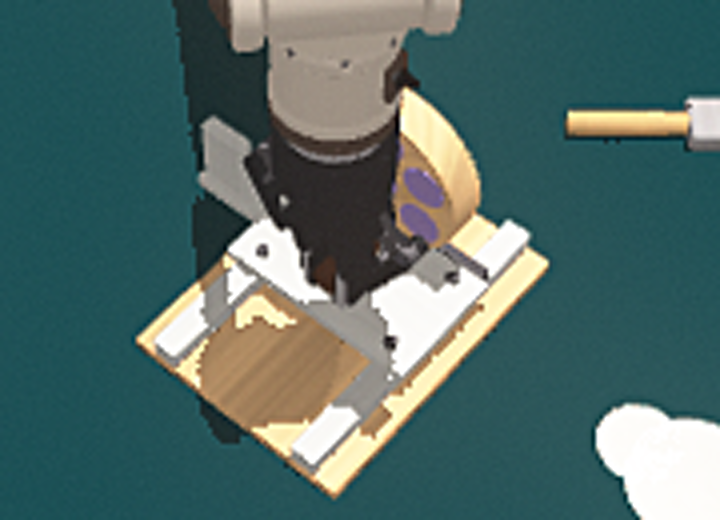

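The knob is still held (about (330,275)), and the carriage bolt at (390,343) is exactly where it was when home was confirmed. Handing in.

```bash
python3 -c "
from h import *
print(job.close_job()); st()"
```

```text
the job is handed in; nothing more can be done
None
the job is handed in; nothing more can be done
```

The wheel is held still with its heavy side straight down by my estimate, the gripper is on the crank knob, the carriage is home, and I have handed the job in. The hand-in gave no verdict, and I could not read the state after it.

- **Carriage:** I pushed it by the tab over the detent crest. It then stood firm against the end stop under about 14.6 N, with no movement. In the last picture its bolt is at the same pixel as when I first gripped the knob. The gripper also leaves a push of about 6 N towards the stop.
- **Feeling the wheel:** I turned it one full turn forward, on to 460°, then back to about 0° to feel it in both directions. The force fit gives about 4.4 N of friction and 3.2 N of imbalance at the knob, with 0.5 N of scatter. The heavy side is about 120° ahead of the knob.
- **Final position:** The forward turn alone put the stopping angle at 61.3°, and both directions together put it at 60.1°. The knob stands at 61.8°, about 2° off and well inside the 20° limit. A small constant bias in the force sensor could shift that estimate by up to about 9°.
- **Grip:** The jaws are closed on the knob at an opening of 0.237, unchanged since I gripped it. The clock read 24.4 s.
- **Jar, cups and brush:** I moved nothing near them. I did not measure their positions again at the end.

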